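Refit and lock the pinch-tab lid of a pill dispenser

ROBOT

A 6-joint arm with a two-finger parallel gripper is mounted at the origin on the work surface. World frame = base frame: x ahead of the robot, y to its left, z up, the work surface at z = 0. Lengths are in m, angles in rad, forces in N, time in s.
With the tool pointing down it reaches from about 0.25 to 0.775 m from the base axis. Payload 8.9 kg.
Tool frame: the origin (TCP) lies at the very end of the fingers, on their centre line; the grasp point (between the pads) lies 19 mm behind it; z points along the fingers, y is the line along which they close (so a half turn about z gives the same grasp; the last joint's range is limited). The gripper opens to 85 mm and grips with 20 to 120 N. Pads are 22 mm wide; open, the fingers measure 114 mm over their backs; the gripper's body (76 mm by 85 mm) begins 54 mm behind the grasp point. The pads swing forward as they close: fully open they stand 13 mm farther back than shut.
Start: joints at [1.198, 0.291, -0.153, 1.127, 0, 1.431], TCP at [0.122, 0.511, 0.231] pointing down, gripper open.
Joint ranges: [-2.52, 2.52], [-0.91, 1.74], [-1.3, 1.37], [-1.96, 2.02], [-1.52, 1.47], [-3.14, 3.14]. Speed limits (rad/s): [2.22, 2.22, 2.79, 3.14, 3.14, 3.14].

INTERFACE

Orientations are given as a rotation vector (axis times angle).
In Python, from workcell import arm gives the robot as it stands. The module is installed in compiled form; this text tells all that it offers.
- The arm moves only by the tool play_rows, never from a script. Its argument "steps" is a list of rows, each a list of 2 entries, a list of its own where there are three numbers: the shift along the tool's x, y, z in mm, then the turn about the tool's z in degrees. A call has 1 to 12 rows; each row is the pose to reach, as a shift and turn from the pose commanded when the call began, along the tool's axes at that moment; what a row does not reach only later rows make up. A row lasts 1/12 s, in which the tool goes at most 41.7 mm and 7.16 degrees, less where a joint would pass 70% of its speed; a pose out of reach is approached as far as the arm can. A call with a gripper value outside its range is refused whole. "jaw" is the finger opening in mm, from 0 to 85.4, set as the call begins (left out, the last holds). The fingers move at their own pace and stop on an object; the grip force is fixed at half the most. Time passes only in rows, so rows that repeat a pose let the fingers close. It gives the time, the measured TCP pose, the force, the opening and the grip force at its end, in the units of the state.
- arm.sense(): the state, without advancing time (a new reading comes with each control period).
- arm.camera(name): name is "scene" or "top"; returns a dict with "frame" (400x640x3 uint8, red, green, blue), "range_z" (400x640 float32, m along the optical axis (not along the pixel's ray), 0 where there is no reading), "intrinsics" (3x3 intrinsics, pixels), "world_from_camera" (4x4, takes a point from camera to world coordinates). Camera axes: x right, y down, z forward; pixel columns grow to the right and rows downward; lengths in m; the calibration is good to about 2 mm. A picture is of the moment at which its call begins.
- arm.job_done(): hands the job in; it is judged then, once.
The state is a dict: "time": time; "q": joint angles; "joint_vel": joint speeds; "effort": joint torques, N m; "position": TCP position; "tcp_rot": TCP orientation; "contact_force": force on the tool from outside, world axes, zero at the start; "wrist_torque": the same for the moment, N m; "finger_gap": finger opening in m; "grip_force": force on a finger pad.
Only numpy, scipy, OpenCV 4.12 (cv2) and the standard library are available. Lean on these libraries where they do the work, as an engineer would, in place of code of your own. Each camera call takes 0.05 s, during which the arm holds its last target. There are 200 camera calls.

TASK

Close the filled pill dispenser: pick its lid up by the two orange tabs, pinch them together and lower the lid into the dispenser's mouth with its lugs in the slots, then, keeping the tabs pinched, turn the lid clockwise until you feel it come up against its stop, and let go so that both tabs spring fully out and lock it. Work gently: do not force the lid down or against its stop, and do not disturb the other things on the tray.

Things in the scene. Friction and masses are not known exactly. Their poses are not given: they have to be found in the camera images.
- dispenser: White round pill dispenser, open on top, fixed to the tray; 116 mm diameter x 38 mm high. Origin: centre of its underside, z up. The lid goes in with its x axis along the dispenser's x (either way round), then turns only clockwise seen from above, up to a rigid stop. The stop sits on a setting ring hidden under the collar: 30 to 64 degrees of turn, not measured, so it must be felt.
- mouth (a point): Centre of the dispenser's mouth, level with the collar's flat top, 38 above its origin. Round hole of 84 diameter in a collar 5 thick; the lid's disc rests on the collar's top. Under the collar the pinched pawls run along a track of radius 43 that ends only 2 mm (0.045 rad) short of the stop: let go earlier and the tabs stay partly in, unlocked.
- slot (a point): In the dispenser's +x lug slot, level with the collar's top, 46 from the axis (green dot on the rim beyond it). The slot is 25 wide and reaches out to radius 50; its twin, on -x, is half a turn away. A lid held without pressing turns with under 0.2 N m; at the stop 0.5 N m is plenty, and about 0.9 N m overloads the lugs (35 N).
- lid: Loose sky-blue twist lid, 70 to 110 g, right way up on the tray. Sizes in mm. Disc 104 diameter, spanning 10 to 15 above the origin, over a plug 81 diameter and 10 deep, the lowest 4 tapering to 74. Origin: centre of the plug's underside, z up. Half-turn alike. Home, its origin is 28 above the dispenser's, with 1.5 of play upward; with a lug or a pawl caught on the collar it is 34 or more above.
- tabs_mid (a point): Midway between the lid's two upright orange tabs at its +y and -y, 27 above its origin. Each tab is 24 wide (along x), 5 thick, from 16 to 38 above the origin; outer faces 60 apart when free, 50 when pinched fully. Each tab carries a pawl 10 wide at the foot of the plug that reaches to radius 45.5 when free and 40.5 when pinched, so a free pawl will not pass the collar.
- lug (a point): Outer end of the lid's +x lug, level with the lid's origin, 46 from the axis (white dot on the disc over it; twin half a turn away). Lugs are 16 wide and 3.5 high, at the foot of the plug; they pass down the slots, then turn under the collar. Lugs and stop are plastic: more than 35 N on them damages them.
- tab_a (a joint): Tab at the lid's +y side: travel inward, 0 = sprung fully out, 0.005 m = pinched fully in; its spring needs 3 N to start and 5 N fully in.
- tab_b (a joint): Tab at the lid's -y side: travel inward, as tab_a.
- tray: Fixed cream plastic tray (sizes in mm), 360 (x) x 580 (y), floor 4 above the table, rim 20 high. Origin: centre of its underside.
- jar: Bystander: screw-capped clear glass jar, 62 diameter x 82 high (mm). Origin: centre of its underside.
- tin: Bystander: flat steel tablet tin, 58 x 88 x 24 (mm). Origin: centre of its underside.
- block: Bystander: wooden block, 44 x 110 x 30, with three upright amber vials in its holes (mm). Origin: centre of its underside.
- bell: Bystander: small blue ceramic hand bell, 50 diameter x 66 high (mm). Origin: centre of its underside.
- tumbler: Bystander: green glass tumbler, 64 diameter x 80 high (mm). Origin: centre of its underside.
- dish: Bystander: white ceramic dish, 68 diameter x 26 high (mm). Origin: centre of its underside.
- vial0: Bystander: amber vial with white cap in the wooden block, 24 diameter over the cap x 56 high. Origin: centre of its underside.
- vial1: Bystander: amber vial with white cap in the wooden block, 24 diameter over the cap x 56 high. Origin: centre of its underside.
- vial2: Bystander: amber vial with white cap in the wooden block, 24 diameter over the cap x 56 high. Origin: centre of its underside.
Not all that is in view belongs to the job. What is shaped like the lid but brown or red is not meant. What is shaped like the dispenser but yellow is not meant.

How it is judged:
By the outcome, as a careful person would: the job done as asked, in the order asked, and still so for the second after the job is handed in, with the robot touching nothing.
It also fails if it takes over 67 s, if anything falls off the work surface, if the arm or the gripper's body presses on something with over 40 N, if the wrist force passes 120 N, or if a joint passes its speed limit or range.

## Working session

There is one attempt and no reset: what is moved stays moved. The work goes in short steps, Python scripts to look and compute and a tool call to move; the robot and the scene stay as the last step left them, time stands still between calls to the robot, and variables do not carry over. Pictures are saved under pics/ and viewed, at most 10 in all, crops included, and the job is handed in when it is done.

Besides the shell and the picture viewer there is one more tool, called after ">>>" as name(argument=value, ...), one argument or row to a line, values as JSON. play_rows: Moves the arm, as the interface text tells. Its arguments: {"type":"object","properties":{"steps":{"type":"array"},"jaw":{"type":"number"}},"required":["steps"]}

```bash
mkdir -p pics; python3 - <<'E'
from workcell import arm
import cv2, numpy as np
s=arm.sense(); print({k:np.round(v,3).tolist() for k,v in s.items()})
for n in ("top","scene"):
    c=arm.camera(n); np.savez(f"{n}0.npz",**c)
    cv2.imwrite(f"pics/{n}0.png",c["frame"][:,:,::-1])
    print(n,c["intrinsics"].round(1).tolist(),c["world_from_camera"].round(3).tolist())
E
```

```text
{'time': 0.0, 'q': [1.198, 0.291, -0.154, 1.127, 0.0, 1.431], 'joint_vel': [-0.001, 0.0, -0.0, 0.0, 0.002, -0.0], 'effort': [-0.003, -53.714, 33.137, 0.016, -0.0, -0.0], 'position': [0.121, 0.51, 0.231], 'tcp_rot': [-0.366, -3.12, 0.002], 'contact_force': [0.003, 0.032, 0.112], 'wrist_torque': [-0.015, -0.009, -0.019], 'grip_force': 0.0, 'finger_gap': 0.085}
top [[422.8, 0.0, 316.9], [0.0, 422.8, 202.2], [0.0, 0.0, 1.0]] [[0.022, -0.999, 0.046, 0.449], [-1.0, -0.023, -0.019, 0.017], [0.02, -0.046, -0.999, 1.055], [0.0, 0.0, 0.0, 1.0]]
scene [[389.0, 0.0, 325.5], [0.0, 389.0, 202.5], [0.0, 0.0, 1.0]] [[-0.692, 0.469, -0.549, 1.12], [0.722, 0.454, -0.522, 0.606], [0.004, -0.758, -0.652, 0.799], [0.0, 0.0, 0.0, 1.0]]
```

View pics/top0.png

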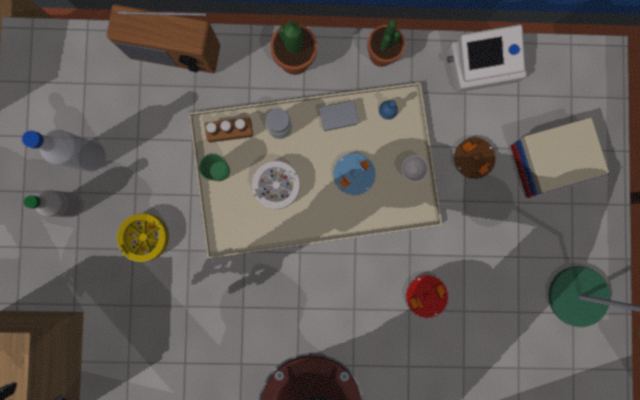

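View pics/scene0.png

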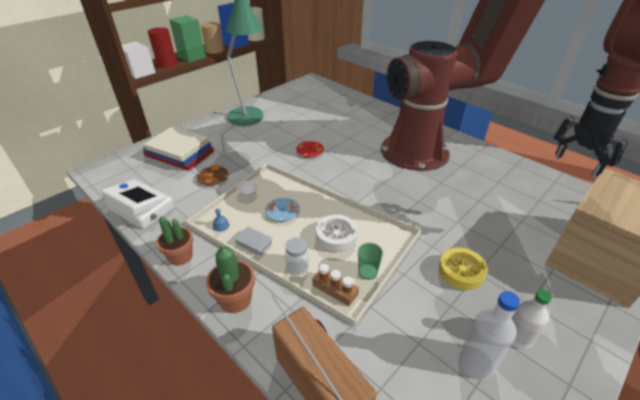

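In the top view, three things are lid-shaped: sky-blue at (355,174) on the tray, red at (428,296) and brown at (474,158). The blue one fits, by colour and because it is on the tray. Two are dispenser-shaped: white at (276,185) and yellow at (142,238). The white one fits. The scene view agrees, with the lid at (282,210) and the dispenser at (336,233). Next is an enlarged crop and a measurement.

```bash
cat > h.py <<'E'
import numpy as np, cv2
def load(n): return dict(np.load(n))
def ray(c,uv,z):
    """pixel(s) -> world points on plane height z"""
    uv=np.atleast_2d(uv).astype(float); K=c["intrinsics"];T=c["world_from_camera"]
    d=np.c_[(uv-K[:2,2])/K[[0,1],[0,1]],np.ones(len(uv))]@T[:3,:3].T
    return T[:3,3]+d*((z-T[2,3])/d[:,2])[:,None]
def pix(c,p):
    T=c["world_from_camera"];q=(np.atleast_2d(p)-T[:3,3])@T[:3,:3];q=q@c["intrinsics"].T
    return q[:,:2]/q[:,2:]
def world(c,mask):
    """depth points of a mask"""
    v,u=np.nonzero(mask&(c["range_z"]>0));z=c["range_z"][v,u];K=c["intrinsics"];T=c["world_from_camera"]
    return np.c_[(u-K[0,2])/K[0,0]*z,(v-K[1,2])/K[1,1]*z,z]@T[:3,:3].T+T[:3,3]
def hsv(c): return cv2.cvtColor(c["frame"],cv2.COLOR_RGB2HSV)
def blobs(m,amin=2):
    n,l,s,ce=cv2.connectedComponentsWithStats(m.astype(np.uint8),connectivity=8)
    return [(ce[i].round(2),int(s[i,4]),l==i) for i in range(1,n) if s[i,4]>=amin]
E
python3 - <<'E'
from h import *
outs=[]
for n,(x0,x1,y0,y1) in {"top":(240,390,140,220),"scene":(255,365,190,255)}.items():
    c=load(n+"0.npz");H=hsv(c);f=c["frame"]
    outs.append(cv2.resize(f[y0:y1,x0:x1,::-1],(780,290 if n=="top" else 290),interpolation=cv2.INTER_CUBIC) if 0 else cv2.resize(f[y0:y1,x0:x1,::-1],None,fx=780/(x1-x0),fy=780/(x1-x0) ,interpolation=cv2.INTER_CUBIC))
    R=np.zeros(H.shape[:2],bool);R[y0:y1,x0:x1]=1
    h,s,v=[H[:,:,i].astype(int) for i in range(3)]
    blue=R&(h>92)&(h<115)&(s>90)
    orange=R&(h<20)&(s>120)&(v>70)
    green=R&(h>40)&(h<85)&(s>70)
    for nm,m in (("blue",blue),("orange",orange),("green",green)):
        for ce,a,mm in blobs(m,3):
            w=world(c,mm); print(n,nm,ce,a,"depth med",np.median(w,0).round(4),"zmin/max",w[:,2].min().round(3),w[:,2].max().round(3))
cv2.imwrite("pics/crop_top.png",outs[0]);cv2.imwrite("pics/crop_scene.png",outs[1]);print([o.shape for o in outs])
E
```

```text
top blue [354.05 173.53] 990 depth med [ 0.57   -0.0935  0.0188] zmin/max 0.013 0.033
top blue [271.33 170.67] 3 depth med [0.5719 0.1119 0.0123] zmin/max 0.012 0.013
top blue [287.25 183.  ] 4 depth med [0.543  0.0716 0.0125] zmin/max 0.011 0.013
top blue [264.33 188.33] 3 depth med [0.5293 0.128  0.0123] zmin/max 0.011 0.012
top orange [364.73 164.39] 41 depth med [ 0.5915 -0.1173  0.0217] zmin/max 0.017 0.044
top orange [344.32 181.86] 57 depth med [ 0.5479 -0.0688  0.0224] zmin/max 0.015 0.044
scene blue [281.58 208.75] 12 depth med [ 0.5787 -0.0896  0.0218] zmin/max 0.016 0.029
scene orange [270.75 206.92] 12 depth med [ 0.5988 -0.1178  0.0216] zmin/max 0.017 0.039
scene orange [292.59 207.53] 17 depth med [ 0.5508 -0.0692  0.0201] zmin/max 0.018 0.037
scene green [361.8 250.2] 50 depth med [0.5699 0.2125 0.065 ] zmin/max 0.046 0.082
[(416, 780, 3), (461, 780, 3)]
```

View pics/crop_top.png

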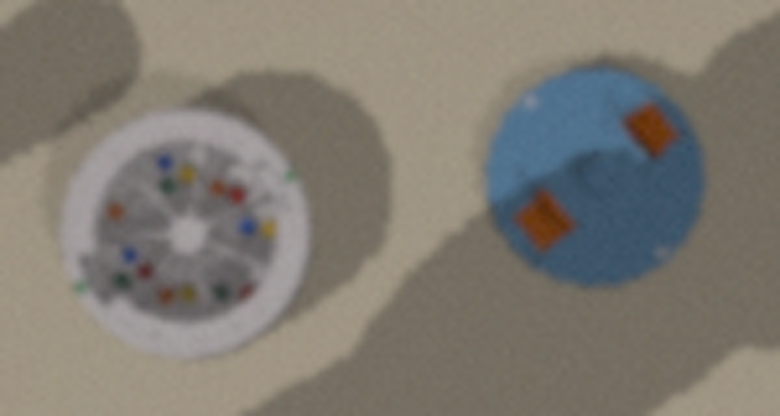

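View pics/crop_scene.png

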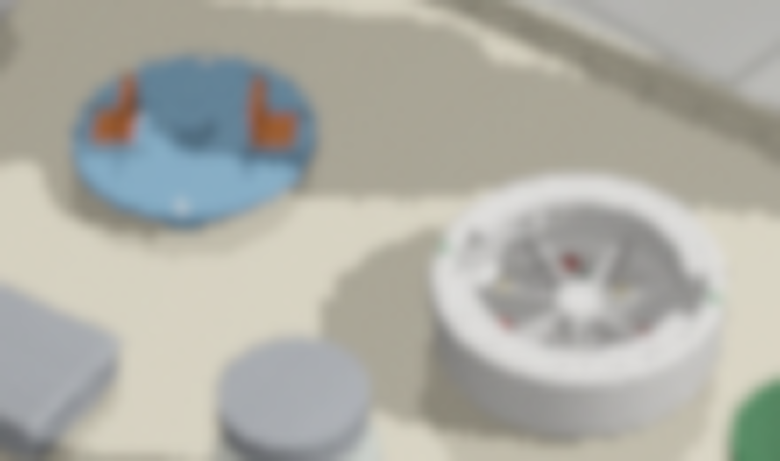

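The blue lid is confirmed. Its tabs are at crop (651,130) and (545,221), and its white dots at (531,102) and (662,254). The dispenser's green dots are at crop (290,174) and (80,288). Now the precise poses.

```bash
cat > meas.py <<'E'
from h import *
from scipy.optimize import least_squares
def circ(P):
    r=least_squares(lambda p:np.hypot(P[:,0]-p[0],P[:,1]-p[1])-p[2],[*P[:,:2].mean(0),.05],loss="soft_l1",f_scale=.001)
    return r.x.round(4),np.sqrt(np.mean(r.fun**2)).round(5)
def contour(m):
    cs,_=cv2.findContours(m.astype(np.uint8),cv2.RETR_EXTERNAL,cv2.CHAIN_APPROX_NONE)
    return max(cs,key=cv2.contourArea)[:,0,:]
def dot(f,uv,chan,r=3):
    u,v=np.round(uv).astype(int);w=f[v-r:v+r+1,u-r:u+r+1].astype(float)
    g=w[...,chan].mean(-1) if chan!="g" else w[...,1]-w[...,[0,2]].mean(-1)
    g=np.clip(g-np.percentile(g,70),0,None);yy,xx=np.mgrid[v-r:v+r+1,u-r:u+r+1]
    return np.array([(g*xx).sum(),(g*yy).sum()])/g.sum()
E
python3 - <<'E'
from meas import *
for n,dl,dg,seed in (("top",[(342.1,159.6),(367.3,188.8)],[(295.8,173.5),(255.4,195.4)],None),
      ("scene",[(255+180/7.09,190+207/7.09),(255+206/7.09,190+62/7.09)],[(255+447/7.09,190+243/7.09),(255+712/7.09,190+297/7.09)],None)):
    c=load(n+"0.npz");H=hsv(c).astype(int);f=c["frame"]
    W=world(c,np.ones((400,640),bool)) 
    h,s,v=H[...,0],H[...,1],H[...,2]
    blue=(h>90)&(h<118)&(s>70)|((h<20)&(s>120)&(v>70))
    if n=="top":
        m=np.zeros_like(blue);m[145:205,320:390]=blue[145:205,320:390]
        m=cv2.morphologyEx(m.astype(np.uint8),cv2.MORPH_CLOSE,np.ones((3,3)))
        print("lid circ",circ(ray(c,contour(m),.019)))
        P=world(c,np.ones_like(blue)&(c["range_z"]>0)); 
        vv,uu=np.nonzero(c["range_z"]>0)
        ok=(P[:,2]>.03)&(P[:,2]<.055)&(abs(uu-276)<28)&(abs(vv-185)<28)
        dm=np.zeros_like(blue);dm[vv[ok],uu[ok]]=1
        dm=cv2.morphologyEx(dm.astype(np.uint8),cv2.MORPH_CLOSE,np.ones((3,3)))
        k=contour(dm);print("disp circ depth",circ(ray(c,k,.042)))
        wm=np.zeros_like(blue);sl=np.s_[155:215,245:305];wm[sl]=(s[sl]<30)&(v[sl]>120)
        print("disp circ white",circ(ray(c,contour(wm),.042)), "rim z",np.median(P[ok,2]))
        for ce,a,mm in blobs(((h<20)&(s>120)&(v>70))&(m>0),5): 
            w=world(c,mm);hi=w[w[:,2]>.034];print("tab",ce,a,ray(c,ce,.042)[0].round(4),hi.mean(0).round(4) if len(hi) else "",len(hi))
    a=np.array([dot(f,p,[0,1,2]) for p in dl]);b=np.array([dot(f,p,"g") for p in dg])
    for nm,q,z in(("lid dots",a,.019),("disp dots",b,.042)):
        p=ray(c,q,z);d=p[0]-p[1];print(n,nm,q.round(1).tolist(),p.round(4)[:,:2].tolist(),"mid",p.mean(0).round(4)[:2],"len",np.hypot(*d[:2]).round(4),"deg",np.degrees(np.arctan2(d[1],d[0])).round(2))
E
```

```text
lid circ (array([ 0.57  , -0.0932,  0.049 ]), np.float64(0.0012))
disp circ depth (array([0.536 , 0.0988, 0.0567]), np.float64(0.00066))
disp circ white (array([0.5366, 0.098 , 0.0573]), np.float64(0.00093)) rim z 0.04135852066204426
tab [364.73 164.39] 41 [ 0.5898 -0.1162  0.042 ] [ 0.5871 -0.1133  0.0414] 16
tab [344.32 181.86] 57 [ 0.5463 -0.0676  0.042 ] [ 0.5503 -0.0714  0.0411] 19
top lid dots [[340.9, 158.6], [368.9, 190.7]] [[0.6058, -0.0599], [0.5281, -0.1305]] mid [ 0.567  -0.0952] len 0.105 deg 42.28
top disp dots [[295.8, 173.2], [254.8, 195.0]] [[0.5644, 0.0496], [0.5098, 0.1465]] mid [0.5371 0.098 ] len 0.1112 deg -60.59
scene lid dots [[280.2, 218.0], [284.4, 196.3]] [[0.6063, -0.0652], [0.5314, -0.1311]] mid [ 0.5688 -0.0982] len 0.0997 deg 41.32
scene disp dots [[316.6, 223.9], [355.9, 231.5]] [[0.5662, 0.046], [0.5129, 0.1448]] mid [0.5396 0.0954] len 0.1122 deg -61.63
```

```bash
cat > mv.py <<'E'
import sys, numpy as np
from workcell import arm
from scipy.spatial.transform import Rotation as Rn
s=arm.sense();R=Rn.from_rotvec(s["tcp_rot"]).as_matrix();p=np.array(s["position"])
yaw=np.degrees(np.arctan2(R[1,1],R[0,1]))
print("t",s["time"],"pos",p.round(4),"yaw_y",yaw.round(2),"zaxis",R[:,2].round(4),"q",np.round(s["q"],3),"gap",s["finger_gap"],"F",np.round(s["contact_force"],2),"M",np.round(s["wrist_torque"],3))
if len(sys.argv)>1:
    x,y,z,a=map(float,sys.argv[1:5])
    print("shift mm",(R.T@(np.array([x,y,z])-p)*1000).round(1),"turn",round((yaw-a+180)%360-180,2))
E
python3 mv.py .569 -.0935 .12 131.5
```

```text
t 0.1 pos [0.1215 0.5103 0.2308] yaw_y 76.6 zaxis [-4.0e-04 -1.1e-03 -1.0e+00] q [ 1.198  0.291 -0.154  1.127 -0.     1.431] gap 0.08554237919059367 F [-0.05  0.57 -0.18] M [ 0.007  0.013 -0.037]
shift mm [-575.3 -483.6  111.3] turn -54.9
```

>>> play_rows(
  steps=[
    [[-575,-483.5,60],-55],
    [[-575,-483.5,60],-55],
    [[-575,-483.5,60],-55],
    [[-575,-483.5,60],-55],
    [[-575,-483.5,60],-55],
    [[-575,-483.5,60],-55],
    [[-575,-483.5,60],-55],
    [[-575,-483.5,60],-55],
    [[-575,-483.5,60],-55],
    [[-575,-483.5,60],-55],
    [[-575,-483.5,60],-55],
    [[-575,-483.5,60],-55],
  ],
  jaw=85,
)

```text
time: 1.1
position: [0.3891, 0.151, 0.1956]
tcp_rot: [-1.116, 2.936, 0.0]
contact_force: [1.3, 1.3, 0.4]
finger_gap: 0.0849
grip_force: 0.0
```

```bash
python3 mv.py .569 -.0935 .09 131.5
```

```text
t 1.1 pos [0.3891 0.151  0.1956] yaw_y 131.63 zaxis [ 1.e-04  1.e-04 -1.e+00] q [ 0.195  0.113 -0.479  0.979  0.    -0.532] gap 0.08487017850084051 F [1.32 1.3  0.39] M [0.062 0.004 0.011]
shift mm [  28.  -302.3  105.6] turn 0.13
```

>>> play_rows(
  steps=[
    [[28,-302,70],0],
    [[28,-302,70],0],
    [[28,-302,70],0],
    [[28,-302,70],0],
    [[28,-302,70],0],
    [[28,-302,70],0],
    [[28,-302,70],0],
    [[28,-302,70],0],
    [[28,-302,70],0],
    [[28,-302,70],0],
    [[28,-302,70],0],
    [[28,-302,70],0],
  ],
)

```text
time: 2.1
position: [0.5675, -0.0906, 0.126]
tcp_rot: [1.117, -2.936, -0.001]
contact_force: [-0.8, -0.2, 0.7]
finger_gap: 0.085
grip_force: 0.0
```

```bash
python3 mv.py .569 -.0935 .024 131.5
```

```text
t 2.1 pos [ 0.5675 -0.0906  0.126 ] yaw_y 131.66 zaxis [-4.e-04  2.e-04 -1.e+00] q [-0.286  0.461 -0.187  0.923  0.    -1.013] gap 0.08498555942790362 F [-0.79 -0.24  0.69] M [-0.032  0.034  0.016]
shift mm [  0.8  -3.2 102. ] turn 0.16
```

>>> play_rows(
  steps=[
    [[0.8,-3.2,40],0.2],
    [[0.8,-3.2,80],0.2],
    [[0.8,-3.2,95],0.2],
    [[0.8,-3.2,103],0.2],
    [[0.8,-3.2,103],0.2],
    [[0.8,-3.2,103],0.2],
    [[0.8,-3.2,103],0.2],
  ],
)

```text
time: 2.68
position: [0.5709, -0.0945, 0.0245]
tcp_rot: [-1.111, 2.936, -0.003]
contact_force: [-0.1, -0.2, 0.1]
finger_gap: 0.0852
grip_force: 0.0
```

```bash
python3 - <<'E'
from workcell import arm
from h import *
import subprocess
for n in("top","scene"):
    c=arm.camera(n);np.savez(n+"1.npz",**c)
t=load("top1.npz")["frame"][135:215,300:420,::-1];s=load("scene1.npz")["frame"][160:240,225:345,::-1]
cv2.imwrite("pics/c1.png",cv2.resize(np.vstack([t,s]),None,fx=3.7,fy=3.7,interpolation=cv2.INTER_CUBIC))
E
python3 mv.py .569 -.0935 .023 131.5
```

```text
t 2.7833 pos [ 0.5708 -0.0947  0.0244] yaw_y 131.42 zaxis [ 2.6e-03 -8.0e-04 -1.0e+00] q [-0.291  0.579 -0.293  0.696 -0.    -1.014] gap 0.08483254563166102 F [ 0.19 -0.4  -0.08] M [0.008 0.001 0.001]
shift mm [0.6 2.1 1.4] turn -0.08
```

View pics/c1.png

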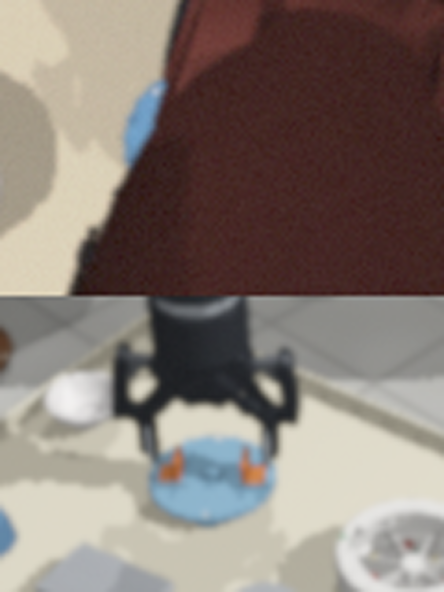

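The lower view shows both open fingers straddling the orange tabs, at (170,465) and (255,465) in the crop. Closing now.

>>> play_rows(
  steps=[
    [[0.5,2,1],0],
    [[0.5,2,1],0],
    [[0.5,2,1],0],
    [[0.5,2,1],0],
    [[0.5,2,1],0],
    [[0.5,2,1],0],
    [[0.5,2,1],0],
    [[0.5,2,1],0],
    [[0.5,2,1],0],
    [[0.5,2,1],0],
  ],
  jaw=46,
)

```text
time: 3.62
position: [0.5683, -0.0933, 0.0235]
tcp_rot: [-1.11, 2.938, -0.001]
contact_force: [-5.4, 2.2, 18.0]
finger_gap: 0.0471
grip_force: 49.5
```

```bash
python3 mv.py
```

```text
t 3.6167 pos [ 0.5683 -0.0933  0.0235] yaw_y 131.41 zaxis [ 1.3e-03 -2.0e-04 -1.0e+00] q [-0.29   0.577 -0.3    0.692  0.    -1.013] gap 0.047087738082506235 F [-5.42  2.22 18.04] M [0.436 1.18  0.013]
```

The fingertips seem to be pressing on the disc (18 N upward). I'll reopen, raise a few mm and grip again.

>>> play_rows(
  steps=[
    [[0,0,0],0],
    [[0,0,0],0],
    [[0,0,0],0],
    [[0,0,0],0],
    [[0,0,-4],0],
    [[0,0,-4],0],
    [[0,0,-4],0],
  ],
  jaw=75,
)

```text
time: 4.2
position: [0.5681, -0.0934, 0.026]
tcp_rot: [-1.11, 2.938, -0.0]
contact_force: [0.4, -0.6, -1.2]
finger_gap: 0.0748
grip_force: 0.0
```

>>> play_rows(
  steps=[
    [[0,0,0],0],
    [[0,0,0],0],
    [[0,0,0],0],
    [[0,0,0],0],
    [[0,0,0],0],
    [[0,0,0],0],
    [[0,0,0],0],
    [[0,0,0],0],
    [[0,0,0],0],
    [[0,0,0],0],
  ],
  jaw=46,
)

```text
time: 5.03
position: [0.5682, -0.0933, 0.0271]
tcp_rot: [-1.111, 2.938, -0.001]
contact_force: [-4.5, 1.5, 16.6]
finger_gap: 0.0471
grip_force: 45.1
```

```bash
python3 mv.py
```

```text
t 5.0333 pos [ 0.5682 -0.0933  0.0271] yaw_y 131.41 zaxis [ 9.e-04 -2.e-04 -1.e+00] q [-0.29   0.573 -0.297  0.7    0.    -1.013] gap 0.04706160143618962 F [-4.5   1.46 16.64] M [0.306 1.03  0.002]
```

>>> play_rows(
  steps=[
    [[0,0,-2],0],
    [[0,0,-5],0],
    [[0,0,-10],0],
    [[0,0,-20],0],
    [[0,0,-40],0],
    [[0,0,-60],0],
    [[0,0,-80],0],
    [[0,0,-80],0],
    [[0,0,-80],0],
    [[0,0,-80],0],
    [[0,0,-80],0],
  ],
)

```text
time: 5.95
position: [0.5672, -0.0931, 0.1049]
tcp_rot: [1.11, -2.938, -0.002]
contact_force: [0.2, 0.5, -1.4]
finger_gap: 0.0466
grip_force: 41.5
```

```bash
python3 - <<'E'
from workcell import arm
from h import *
for n in("top","scene"):
    c=arm.camera(n);np.savez(n+"2.npz",**c)
t=load("top2.npz")["frame"][130:220,300:420,::-1];s=load("scene2.npz")["frame"][140:230,225:345,::-1]
cv2.imwrite("pics/c2.png",cv2.resize(np.vstack([t,s]),None,fx=3.3,fy=3.3,interpolation=cv2.INTER_CUBIC))
E
python3 mv.py .537 .0975 .12 209
```

```text
t 6.05 pos [ 0.5672 -0.0931  0.1048] yaw_y 131.4 zaxis [-1.7e-03  5.0e-04 -1.0e+00] q [-0.29   0.483 -0.213  0.877  0.    -1.013] gap 0.04718711888287846 F [-0.    0.02 -0.27] M [-0.022  0.038  0.015]
shift mm [-103.4  163.   -15. ] turn -77.6
```

View pics/c2.png

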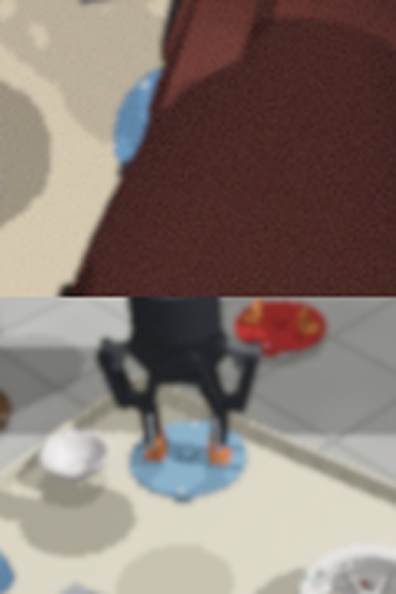

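Held: the scene view shows the lid lifted level between the fingers, with a white dot at crop (182,492). Moving over the dispenser, turned to line up.

>>> play_rows(
  steps=[
    [[-10,16,0],-7],
    [[-20,32,0],-14],
    [[-30,48,0],-21],
    [[-40,64,0],-28],
    [[-50,80,0],-35],
    [[-60,96,0],-42],
    [[-70,112,0],-49],
    [[-80,128,0],-56],
    [[-90,144,0],-63],
    [[-100,158,0],-70],
    [[-103,163,5],-77],
    [[-103,163,10],-77.6],
  ],
)

```text
time: 7.05
position: [0.5368, 0.0985, 0.0952]
tcp_rot: [2.713, -1.584, -0.001]
contact_force: [-0.1, -0.2, -1.7]
finger_gap: 0.0466
grip_force: 41.5
```

>>> play_rows(
  steps=[
    [[0,0,5],0],
    [[0,0,10],0],
    [[0,0,15],0],
    [[0,0,15],0],
    [[0,0,15],0],
    [[0,0,15],0],
  ],
)

```text
time: 7.55
position: [0.5375, 0.0967, 0.0808]
tcp_rot: [2.706, -1.596, 0.0]
contact_force: [0.2, 0.6, -1.7]
finger_gap: 0.0467
grip_force: 41.5
```

```bash
cat >> meas.py <<'E'
def lidfit(c,roi,z0):
    """lid centre from its blue outline; z0 = height of lid origin"""
    H=hsv(c).astype(int);h,s,v=H[...,0],H[...,1],H[...,2]
    y0,y1,x0,x1=roi;m=np.zeros(h.shape,np.uint8)
    m[y0:y1,x0:x1]=((h>90)&(h<118)&(s>70)&(v>60))[y0:y1,x0:x1]
    m=max(blobs(m>0,30),key=lambda b:b[1])[2].astype(np.uint8)
    k=cv2.convexHull(contour(m))[:,0,:]
    full=np.zeros_like(m);cv2.fillConvexPoly(full,k,1);k=contour(full)
    T=c["world_from_camera"][:3,3]
    P=ray(c,k,z0+.015);ctr=P[:,:2].mean(0);near=((P[:,:2]-ctr)@(T[:2]-ctr))>0
    P[near]=ray(c,k[near],z0+.010)
    return circ(P),m
E
python3 - <<'E'
from workcell import arm
from meas import *
for n in("top","scene"):
    c=arm.camera(n);np.savez(n+"3.npz",**c)
z=arm.sense()["position"][2]-.0231; print("lid z",z)
for n,roi in(("scene0",(180,240,250,310)),):print(n,lidfit(load(n+".npz"),roi,.004)[0])
for n,roi in(("scene2",(165,215,250,315)),):print(n,lidfit(load(n+".npz"),roi,.0817)[0])
for n,roi in(("scene3",(150,260,290,390)),):print(n,lidfit(load(n+".npz"),roi,z)[0])
for n in ("top0",): print(n,lidfit(load(n+".npz"),(145,205,320,390),.004)[0])
s=load("scene3.npz")["frame"][170:270,275:395,::-1];t=load("top3.npz")["frame"][140:240,220:340,::-1]
cv2.imwrite("pics/c3.png",cv2.resize(np.vstack([t,s]),None,fx=3,fy=3,interpolation=cv2.INTER_CUBIC))
E
python3 mv.py .537 .0975 .09 209
```

```text
lid z 0.05793943856034124
scene0 (array([ 0.5759, -0.0933,  0.0445]), np.float64(0.00324))
scene2 (array([ 0.5705, -0.0911,  0.0445]), np.float64(0.00199))
scene3 (array([0.5418, 0.1006, 0.0443]), np.float64(0.00333))
top0 (array([ 0.5702, -0.0934,  0.0498]), np.float64(0.00073))
t 7.65 pos [0.5376 0.0969 0.081 ] yaw_y -151.04 zaxis [ 5.e-04  0.e+00 -1.e+00] q [ 0.044  0.46  -0.326  0.785  0.    -2.032] gap 0.047040343473575774 F [ 0.09  0.16 -0.46] M [-0.015 -0.046 -0.021]
shift mm [-0.9  0.2 -9. ] turn -0.04
```

View pics/c3.png

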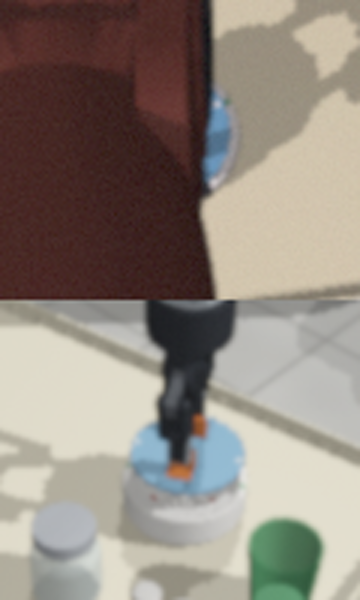

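The scene crop shows the lid hovering over the dispenser, centred near crop (187,455), with a dot near (238,462). The outline mask was too tight (radius 44 against 52), so I'll loosen it and compare the lid with the dispenser in one view.

```bash
cat >> meas.py <<'E'
def lidfit2(c,roi,z0):
    y0,y1,x0,x1=roi;f=c["frame"].astype(int);m=np.zeros(f.shape[:2],bool)
    m[y0:y1,x0:x1]=((f[...,2]-f[...,0])>18)[y0:y1,x0:x1]
    m=np.sum([b[2] for b in blobs(m,15)],0).astype(np.uint8)
    k=cv2.convexHull(np.argwhere(m)[:,::-1].astype(np.int32))[:,0,:]
    # pixel outline pushed half a pixel outward
    k=k+.5*(k-k.mean(0))/np.linalg.norm(k-k.mean(0),axis=1)[:,None]
    T=c["world_from_camera"][:3,3]
    P=ray(c,k,z0+.015);ctr=P[:,:2].mean(0);near=((P[:,:2]-ctr)@(T[:2]-ctr))>0
    P[near]=ray(c,k[near],z0+.010)
    return circ(P),len(k),k.min(0),k.max(0)
E
python3 - <<'E'
from meas import *
for n,roi,z in(("scene0",(180,240,250,310),.004),("scene1",(180,240,250,310),.004),("scene2",(160,215,250,315),.0817),("scene3",(200,245,310,365),.058),("top0",(145,205,320,390),.004)):
    print(n,lidfit2(load(n+".npz"),roi,z))
# dispenser in scene0: inner hole/outer top rim via far side outline on z=.042
c=load("scene0.npz");f=c["frame"].astype(int)
H=hsv(c).astype(int);m=np.zeros(f.shape[:2],bool);sl=np.s_[205:260,305:366]
m[sl]=(H[sl][...,1]<28)&(H[sl][...,2]>120)
m=max(blobs(m,30),key=lambda b:b[1])[2]
k=cv2.convexHull(contour(m))[:,0,:].astype(float);k+=.5*(k-k.mean(0))/np.linalg.norm(k-k.mean(0),axis=1)[:,None]
P=ray(c,k,.042);T=c["world_from_camera"][:3,3];ctr=np.array([.5385,.0965]);far=((P[:,:2]-ctr)@(T[:2]-ctr))<0.0
print("disp far rim",circ(P[far]),far.sum())
r=least_squares(lambda p:np.hypot(*(P[far][:,:2]-p).T)-.058,ctr);print("fixed r",r.x.round(4))
E
```

```text
scene0 ((array([ 0.574 , -0.0941,  0.0519]), np.float64(0.0008)), 20, array([264.50007784, 197.51674086]), array([298.49302939, 221.49818366]))
scene1 ((array([ 0.5739, -0.0949,  0.052 ]), np.float64(0.0008)), 21, array([264.50000265, 197.50452505]), array([298.49692615, 221.49471562]))
scene2 ((array([ 0.5692, -0.0926,  0.0521]), np.float64(0.00179)), 22, array([263.50040969, 176.53755461]), array([299.49993601, 201.49835188]))
scene3 ((array([0.5401, 0.0991, 0.0522]), np.float64(0.00075)), 19, array([318.50627968, 209.57672932]), array([355.49311692, 234.45532052]))
top0 ((array([ 0.57  , -0.0933,  0.052 ]), np.float64(0.00046)), 25, array([333.50974603, 152.50593537]), array([374.48870708, 194.49366519]))
disp far rim (array([0.5819, 0.1268, 0.1235]), np.float64(0.00045)) 5
fixed r [0.5242 0.0711]
```

```bash
python3 - <<'E'
from meas import *
def bl(c,roi):
    y0,y1,x0,x1=roi;f=c["frame"].astype(int);m=np.zeros(f.shape[:2],bool)
    m[y0:y1,x0:x1]=((f[...,2]-f[...,0])>18)[y0:y1,x0:x1];return np.sum([b[2] for b in blobs(m,10)],0)>0
E=lambda m:cv2.erode(m.astype(np.uint8),np.ones((3,3)))>0
for n,roi in(("scene0",(180,240,250,310)),("scene2",(160,215,250,315)),("scene3",(200,245,310,365)),("top0",(145,205,320,390)),("top2",(130,200,320,390)),("top3",(160,220,285,315))):
    c=load(n+".npz");w=world(c,E(bl(c,roi)));print(n,len(w),"disc z quartiles",np.percentile(w[:,2],[25,50,75]).round(4))
c=load("scene0.npz");m=np.zeros((400,640),bool);m[205:260,305:366]=1;w=world(c,m);w=w[(np.hypot(*(w[:,:2]-[.539,.096]).T)>.045)&(np.hypot(*(w[:,:2]-[.539,.096]).T)<.055)];print("scene rim z",np.median(w[:,2]))
# arcs in top3, right-hand edges by row
c=load("top3.npz");f=c["frame"].astype(float);B=bl(c,(160,220,285,315))
for v in range(168,206,3):
    u=np.nonzero(B[v])[0]
    if len(u): print(v,"blue",u.min(),u.max(), ray(c,[u.max()+.5,v],.073)[0][:2].round(4), f[v,u.max()-1:u.max()+6].mean(1).astype(int), (f[v,u.max()-1:u.max()+6,2]-f[v,u.max()-1:u.max()+6,0]).astype(int))
E
```

```text
scene0 347 disc z quartiles [0.0171 0.0181 0.0194]
scene2 342 disc z quartiles [0.095  0.0958 0.097 ]
scene3 398 disc z quartiles [0.0708 0.0719 0.0728]
top0 900 disc z quartiles [0.0175 0.0188 0.0201]
top2 128 disc z quartiles [0.0951 0.0963 0.0974]
top3 114 disc z quartiles [0.0712 0.0725 0.0735]
scene rim z 0.04014881726744185
171 blue 290 292 [0.5658 0.0564] [111 140 149 146 135 133 137] [ 42  26   6  -4 -10 -18 -24]
174 blue 290 294 [0.5589 0.0516] [167 134 115 123 135 139 142] [ 31  38  15  -1 -15 -21 -27]
177 blue 289 295 [0.552  0.0491] [148 146 151 148 140 137 139] [ 64  36   6  -6 -10 -21 -24]
180 blue 289 296 [0.545  0.0466] [143 146 149 146 142 138 142] [ 63  29   3  -5 -13 -24 -25]
183 blue 289 296 [0.538  0.0464] [120 120 138 149 141 138 140] [ 56  32   4  -3 -10 -18 -25]
186 blue 289 296 [0.531  0.0462] [112 125 141 148 138 135 141] [ 47  25   4  -2 -10 -16 -24]
189 blue 289 295 [0.524  0.0484] [113 122 141 148 144 134 136] [ 56  41  15   1  -6 -12 -18]
192 blue 288 295 [0.517  0.0482] [147 150 149 145 135 136 138] [ 53  21   2  -4 -10 -20 -23]
195 blue 288 293 [0.5099 0.0527] [146 144 147 152 144 133 133] [ 68  39   8  -2  -7 -10 -19]
198 blue 288 291 [0.5028 0.0572] [134 140 147 164 167 149 137] [ 47  26   6  -3  -4  -7 -17]
```

```bash
python3 - <<'E'
from meas import *
def fit(P,r,c0): 
    s=least_squares(lambda p:np.hypot(*(P[:,:2]-p).T)-r,c0,loss="soft_l1",f_scale=.001);return s.x.round(4),np.sqrt(np.mean((np.hypot(*(P[:,:2]-s.x).T)-r)**2)).round(4)
for n,roi in(("scene0",(212,253,312,360)),("top0",(158,212,248,304))):
    c=load(n+".npz");f=cv2.GaussianBlur(c["frame"],(3,3),0).astype(int);y0,y1,x0,x1=roi
    m=np.zeros(f.shape[:2],bool);m[y0:y1,x0:x1]=((f[...,0]-f[...,2])<9)[y0:y1,x0:x1]&(f[...,1]-f[...,0]<15)[y0:y1,x0:x1]
    m=max(blobs(m,30),key=lambda b:b[1])[2]
    k=cv2.convexHull(contour(m))[:,0,:].astype(float);k+=.5*(k-k.mean(0))/np.linalg.norm(k-k.mean(0),axis=1)[:,None]
    print(n,k.min(0),k.max(0),len(k))
    T=c["world_from_camera"][:3,3];c0=np.array([.5385,.0965])
    P=ray(c,k,.042);
    if n=="top0": print(circ(P),fit(P,.058,c0));continue
    d=(T[:2]-c0)/np.linalg.norm(T[:2]-c0);q=(P[:,:2]-c0)@d;near=q>.01
    A=P.copy();A[near]=ray(c,k[near],.004);far=q<0
    print("all",circ(A),fit(A,.058,c0),"far",fit(A[far],.058,c0),far.sum(),"near",fit(A[near],.058,c0),near.sum())
    out=f.astype(np.uint8)
# scene3 check: lid with fixed radius
c=load("top3.npz")
P=np.array([[.5658,.0564],[.5589,.0516],[.552,.0491],[.545,.0466],[.538,.0464],[.531,.0462],[.524,.0484],[.517,.0482],[.5099,.0527],[.5028,.0572]])
print("top3 lid",fit(P,.052,[.537,.098]))
E
```

```text
scene0 [315.50018874 214.51368257] [356.49864299 250.47471706] 23
all (array([0.538 , 0.0939, 0.0552]), np.float64(0.00161)) (array([0.5363, 0.0918]), np.float64(0.0033)) far (array([0.5407, 0.0972]), np.float64(0.0009)) 10 near (array([0.5352, 0.091 ]), np.float64(0.0008)) 13
top0 [252.5102643  160.50015168] [299.4999602  207.49906805] 31
(array([0.5368, 0.0972, 0.0572]), np.float64(0.00039)) (array([0.5366, 0.0975]), np.float64(0.0009))
top3 lid (array([0.535 , 0.0981]), np.float64(0.0005))
```

Scene and top agree to about 1 mm across the tabs, and the lid sits about 1.5 mm short along tool x. Shift that much and lower to just above the collar.

>>> play_rows(
  steps=[
    [[1.5,0,5],0],
    [[1.5,0,10],0],
    [[1.5,0,13],0],
    [[1.5,0,13],0],
    [[1.5,0,13],0],
    [[1.5,0,13],0],
  ],
)

```text
time: 8.15
position: [0.5381, 0.0958, 0.0678]
tcp_rot: [2.707, -1.594, -0.0]
contact_force: [0.0, 0.2, -0.6]
finger_gap: 0.0466
grip_force: 41.5
```

>>> play_rows(
  steps=[
    [[0,0,0.5],0],
    [[0,0,1],0],
    [[0,0,1.5],0],
    [[0,0,2],0],
    [[0,0,2.5],0],
    [[0,0,3],0],
    [[0,0,3.5],0],
    [[0,0,4],0],
    [[0,0,4],0],
  ],
)

```text
time: 8.9
position: [0.538, 0.0957, 0.0637]
tcp_rot: [2.707, -1.594, -0.0]
contact_force: [-0.4, 0.4, -0.8]
finger_gap: 0.0469
grip_force: 41.5
```

```bash
python3 mv.py
```

```text
t 8.9 pos [0.538  0.0957 0.0637] yaw_y -151.0 zaxis [-1.e-04 -0.e+00 -1.e+00] q [ 0.042  0.482 -0.344  0.746 -0.    -2.035] gap 0.04691367615620154 F [-0.4   0.38 -0.84] M [-0.038 -0.005  0.043]
```

>>> play_rows(
  steps=[
    [[0,0,0.4],0],
    [[0,0,0.8],0],
    [[0,0,1.2],0],
    [[0,0,1.6],0],
    [[0,0,2],0],
    [[0,0,2.4],0],
    [[0,0,2.8],0],
    [[0,0,3],0],
    [[0,0,3],0],
  ],
)

```text
time: 9.65
position: [0.5381, 0.0957, 0.0607]
tcp_rot: [2.707, -1.594, -0.0]
contact_force: [0.1, -0.5, -0.8]
finger_gap: 0.0469
grip_force: 41.5
```

```bash
python3 mv.py
```

```text
t 9.65 pos [0.5381 0.0957 0.0607] yaw_y -151.0 zaxis [-1.e-04 -0.e+00 -1.e+00] q [ 0.042  0.485 -0.347  0.739 -0.    -2.035] gap 0.04692323080469703 F [ 0.13 -0.48 -0.81] M [ 0.004 -0.006  0.027]
```

>>> play_rows(
  steps=[
    [[0,0,0.4],0],
    [[0,0,0.8],0],
    [[0,0,1.2],0],
    [[0,0,1.6],0],
    [[0,0,2],0],
    [[0,0,2.4],0],
    [[0,0,2.8],0],
    [[0,0,3],0],
    [[0,0,3],0],
  ],
)

```text
time: 10.4
position: [0.538, 0.0958, 0.0577]
tcp_rot: [2.707, -1.594, -0.0]
contact_force: [0.3, 0.1, -0.9]
finger_gap: 0.047
grip_force: 41.5
```

```bash
python3 mv.py
```

```text
t 10.4 pos [0.538  0.0958 0.0577] yaw_y -151.0 zaxis [-1.e-04  0.e+00 -1.e+00] q [ 0.042  0.489 -0.35   0.732  0.    -2.035] gap 0.046973135710851564 F [ 0.33  0.07 -0.89] M [ 0.068 -0.023  0.041]
```

>>> play_rows(
  steps=[
    [[0,0,0.3],0],
    [[0,0,0.6],0],
    [[0,0,0.9],0],
    [[0,0,1.2],0],
    [[0,0,1.5],0],
    [[0,0,1.8],0],
    [[0,0,2],0],
    [[0,0,2],0],
  ],
)

```text
time: 11.07
position: [0.5381, 0.0957, 0.0558]
tcp_rot: [2.707, -1.594, 0.0]
contact_force: [-1.1, 0.5, -1.5]
finger_gap: 0.0465
grip_force: 41.6
```

```bash
python3 mv.py
```

```text
t 11.0667 pos [0.5381 0.0957 0.0558] yaw_y -151.0 zaxis [ 0. -0. -1.] q [ 0.042  0.492 -0.352  0.727 -0.    -2.035] gap 0.04653271933582078 F [-1.13  0.48 -1.55] M [-0.027 -0.034  0.036]
```

>>> play_rows(
  steps=[
    [[0,0,0.2],0],
    [[0,0,0.4],0],
    [[0,0,0.6],0],
    [[0,0,0.6],0],
    [[0,0,0.6],0],
  ],
)

```text
time: 11.48
position: [0.5381, 0.0957, 0.0556]
tcp_rot: [-2.707, 1.594, -0.0]
contact_force: [-1.1, -0.1, 5.5]
finger_gap: 0.0468
grip_force: 43.4
```

```bash
python3 mv.py
```

```text
t 11.4833 pos [0.5381 0.0957 0.0556] yaw_y -151.0 zaxis [ 3.e-04 -0.e+00 -1.e+00] q [ 0.042  0.492 -0.352  0.727 -0.    -2.035] gap 0.04682672406369963 F [-1.09 -0.15  5.47] M [-0.137  0.444  0.   ]
```

Seated (contact at the home height, about 6 N). I'll ease off 0.6 mm into the play and start turning clockwise (positive about tool z).

>>> play_rows(
  steps=[
    [[0,0,-0.6],0],
    [[0,0,-0.6],1.5],
    [[0,0,-0.6],3],
    [[0,0,-0.6],4.5],
    [[0,0,-0.6],6],
    [[0,0,-0.6],7.5],
    [[0,0,-0.6],9],
    [[0,0,-0.6],10],
    [[0,0,-0.6],10],
  ],
)

```text
time: 12.23
position: [0.5382, 0.0958, 0.0557]
tcp_rot: [-2.557, 1.825, -0.0]
contact_force: [0.4, 0.6, -0.2]
finger_gap: 0.0466
grip_force: 41.7
```

```bash
python3 mv.py
```

```text
t 12.2333 pos [0.5382 0.0958 0.0557] yaw_y -161.04 zaxis [ 1.e-04  1.e-04 -1.e+00] q [ 0.042  0.492 -0.352  0.727  0.    -1.859] gap 0.046624055944286646 F [ 0.41  0.64 -0.18] M [ 0.022 -0.043  0.001]
```

>>> play_rows(
  steps=[
    [[0,0,0],1.5],
    [[0,0,0],3],
    [[0,0,0],4.5],
    [[0,0,0],6],
    [[0,0,0],7.5],
    [[0,0,0],9],
    [[0,0,0],10.5],
    [[0,0,0],12],
    [[0,0,0],13.5],
    [[0,0,0],15],
    [[0,0,0],16],
    [[0,0,0],16],
  ],
)

```text
time: 13.23
position: [0.5381, 0.0958, 0.0558]
tcp_rot: [-2.278, 2.163, -0.0]
contact_force: [0.3, 0.1, -0.3]
finger_gap: 0.0467
grip_force: 41.6
```

```bash
python3 mv.py
```

```text
t 13.2333 pos [0.5381 0.0958 0.0558] yaw_y -177.02 zaxis [ 1.e-04  0.e+00 -1.e+00] q [ 0.042  0.492 -0.352  0.727  0.    -1.581] gap 0.04673995620549893 F [ 0.29  0.11 -0.3 ] M [ 0.006 -0.065  0.028]
```

>>> play_rows(
  steps=[
    [[0,0,0],0.7],
    [[0,0,0],1.4],
    [[0,0,0],2],
    [[0,0,0],2],
  ],
)

```text
time: 13.57
position: [0.5381, 0.0957, 0.0558]
tcp_rot: [-2.24, 2.203, -0.0]
contact_force: [-0.4, 0.1, -0.5]
finger_gap: 0.0467
grip_force: 41.6
```

```bash
cat > st.py <<'E'
from workcell import arm
import numpy as np
from scipy.spatial.transform import Rotation as Rn
s=arm.sense();R=Rn.from_rotvec(s["tcp_rot"]).as_matrix()
print("t %.2f"%s["time"],"yaw",np.degrees(np.arctan2(R[1,1],R[0,1])).round(2),"pos",np.round(s["position"],4),"F",np.round(s["contact_force"],1),"M",np.round(s["wrist_torque"],3),"e6 %.3f q6 %.4f"%(s["effort"][5],s["q"][5]))
E
python3 st.py
```

```text
t 13.57 yaw -179.04 pos [0.5381 0.0957 0.0558] F [-0.4  0.1 -0.5] M [-0.017 -0.008 -0.02 ] e6 0.184 q6 -1.5453
```

>>> play_rows(
  steps=[
    [[0,0,0],0.7],
    [[0,0,0],1.4],
    [[0,0,0],2],
    [[0,0,0],2],
  ],
)

```text
time: 13.9
position: [0.5381, 0.0957, 0.0558]
tcp_rot: [2.201, -2.242, 0.0]
contact_force: [-0.4, -0.9, -0.3]
finger_gap: 0.0466
grip_force: 41.6
```

```bash
python3 st.py
```

```text
t 13.90 yaw 178.95 pos [0.5381 0.0957 0.0558] F [-0.4 -0.9 -0.3] M [ 0.018 -0.021 -0.011] e6 0.192 q6 -1.5102
```

>>> play_rows(
  steps=[
    [[0,0,0],0.7],
    [[0,0,0],1.4],
    [[0,0,0],2],
    [[0,0,0],2],
  ],
)

```text
time: 14.23
position: [0.5381, 0.0957, 0.0558]
tcp_rot: [2.161, -2.28, 0.0]
contact_force: [-0.1, 0.7, -1.5]
finger_gap: 0.0467
grip_force: 41.6
```

```bash
python3 st.py
```

```text
t 14.23 yaw 176.95 pos [0.5381 0.0957 0.0558] F [-0.1  0.7 -1.5] M [-0.004 -0.021 -0.052] e6 0.194 q6 -1.4752
```

>>> play_rows(
  steps=[
    [[0,0,0],0.7],
    [[0,0,0],1.4],
    [[0,0,0],2],
    [[0,0,0],2],
  ],
)

```text
time: 14.57
position: [0.5381, 0.0957, 0.0558]
tcp_rot: [2.121, -2.317, 0.0]
contact_force: [0.2, -0.1, 0.5]
finger_gap: 0.0472
grip_force: 41.5
```

```bash
python3 st.py
```

```text
t 14.57 yaw 174.95 pos [0.5381 0.0957 0.0558] F [ 0.2 -0.1  0.5] M [ 0.001  0.079 -0.027] e6 0.195 q6 -1.4403
```

>>> play_rows(
  steps=[
    [[0,0,0],0.7],
    [[0,0,0],1.4],
    [[0,0,0],2],
    [[0,0,0],2],
  ],
)

```text
time: 14.9
position: [0.5381, 0.0957, 0.0558]
tcp_rot: [2.081, -2.354, 0.0]
contact_force: [-0.4, 0.0, -0.5]
finger_gap: 0.0467
grip_force: 41.5
```

```bash
python3 st.py
```

```text
t 14.90 yaw 172.95 pos [0.5381 0.0957 0.0558] F [-0.4  0.  -0.5] M [0.026 0.015 0.   ] e6 0.195 q6 -1.4054
```

>>> play_rows(
  steps=[
    [[0,0,0],0.7],
    [[0,0,0],1.4],
    [[0,0,0],2],
    [[0,0,0],2],
  ],
)

```text
time: 15.23
position: [0.5381, 0.0957, 0.0558]
tcp_rot: [-2.039, 2.39, -0.0]
contact_force: [-0.5, 0.5, -1.2]
finger_gap: 0.0466
grip_force: 41.5
```

```bash
python3 st.py
```

```text
t 15.23 yaw 170.95 pos [0.5381 0.0957 0.0558] F [-0.5  0.5 -1.2] M [-0.013 -0.003 -0.012] e6 0.195 q6 -1.3705
```

>>> play_rows(
  steps=[
    [[0,0,0],0.7],
    [[0,0,0],1.4],
    [[0,0,0],2],
    [[0,0,0],2],
  ],
)

```text
time: 15.57
position: [0.5381, 0.0957, 0.0558]
tcp_rot: [-1.997, 2.425, -0.0]
contact_force: [0.8, 0.4, -0.9]
finger_gap: 0.0469
grip_force: 41.6
```

```bash
python3 st.py
```

```text
t 15.57 yaw 168.95 pos [0.5381 0.0957 0.0558] F [ 0.8  0.4 -0.9] M [ 0.048 -0.001  0.016] e6 0.196 q6 -1.3356
```

>>> play_rows(
  steps=[
    [[0,0,0],0.7],
    [[0,0,0],1.4],
    [[0,0,0],2],
    [[0,0,0],2],
  ],
)

```text
time: 15.9
position: [0.5382, 0.0957, 0.0558]
tcp_rot: [-1.955, 2.459, -0.0]
contact_force: [-0.3, -0.5, -1.1]
finger_gap: 0.0466
grip_force: 41.7
```

```bash
python3 st.py
```

```text
t 15.90 yaw 166.98 pos [0.5382 0.0957 0.0558] F [-0.3 -0.5 -1.1] M [-0.131 -0.117  0.674] e6 0.914 q6 -1.3012
```

A firm reaction of 0.67 N m appeared within the last 2°, after about 42° of turn, so the stop is felt. I'll ease back 0.6° to take the load off.

>>> play_rows(
  steps=[
    [[0,0,0],-0.3],
    [[0,0,0],-0.6],
    [[0,0,0],-0.6],
  ],
)

```text
time: 16.15
position: [0.5382, 0.0958, 0.0558]
tcp_rot: [-1.969, 2.448, -0.0]
contact_force: [0.0, 0.1, -0.8]
finger_gap: 0.0469
grip_force: 41.5
```

```bash
python3 st.py
```

```text
t 16.15 yaw 167.64 pos [0.5382 0.0958 0.0558] F [ 0.   0.1 -0.8] M [-0.107 -0.09   0.491] e6 0.368 q6 -1.3127
```

>>> play_rows(
  steps=[
    [[0,0,0],-0.3],
    [[0,0,0],-0.6],
    [[0,0,0],-0.6],
  ],
)

```text
time: 16.4
position: [0.5382, 0.0957, 0.0558]
tcp_rot: [-1.982, 2.438, -0.0]
contact_force: [0.6, -0.9, -0.2]
finger_gap: 0.047
grip_force: 41.5
```

```bash
python3 st.py
```

```text
t 16.40 yaw 168.22 pos [0.5382 0.0957 0.0558] F [ 0.6 -0.9 -0.2] M [-0.082 -0.204  0.268] e6 0.135 q6 -1.3229
```

>>> play_rows(
  steps=[
    [[0,0,0],0],
    [[0,0,0],0],
    [[0,0,0],0],
    [[0,0,0],0],
    [[0,0,0],0],
    [[0,0,0],0],
    [[0,0,0],0],
    [[0,0,0],0],
  ],
  jaw=85,
)

```text
time: 17.07
position: [0.5381, 0.0958, 0.0558]
tcp_rot: [-1.981, 2.438, 0.0]
contact_force: [-0.1, 0.7, 0.5]
finger_gap: 0.0852
grip_force: 0.0
```

```bash
python3 st.py
```

```text
t 17.07 yaw 168.2 pos [0.5381 0.0958 0.0558] F [-0.1  0.7  0.5] M [-0.064  0.002 -0.002] e6 0.001 q6 -1.3226
```

>>> play_rows(
  steps=[
    [[0,0,-10],0],
    [[0,0,-30],0],
    [[0,0,-60],0],
    [[0,0,-95],0],
    [[0,0,-130],0],
    [[0,0,-150],0],
    [[20,40,-150],0],
    [[40,80,-150],0],
    [[40,120,-150],0],
    [[40,160,-150],0],
    [[40,200,-150],0],
    [[40,200,-150],0],
  ],
)

```text
time: 18.07
position: [0.3265, 0.0981, 0.2056]
tcp_rot: [1.981, -2.434, -0.005]
contact_force: [0.5, 0.8, 0.4]
finger_gap: 0.0849
grip_force: 0.0
```

```bash
python3 st.py; python3 - <<'E'
from workcell import arm
from meas import *
for n in("top","scene"):
    c=arm.camera(n);np.savez(n+"5.npz",**c)
    f=c["frame"].astype(int);H=hsv(c).astype(int);m=np.zeros(f.shape[:2],bool)
    sl=np.s_[150:220,240:315] if n=="top" else np.s_[195:255,300:370]
    m[sl]=((H[...,0]<20)&(H[...,1]>120)&(H[...,2]>70))[sl]
    b=((f[...,2]-f[...,0])>18)
    mb=np.zeros_like(b);mb[sl]=b[sl];mb=cv2.erode(mb.astype(np.uint8),np.ones((3,3)))>0
    print(n,"disc z",np.median(world(c,mb)[:,2]).round(4))
    for ce,a,mm in blobs(m,5):
        w=world(c,mm);hi=w[w[:,2]>.061];print(ce,a,hi.mean(0).round(4),len(hi))
t=load("top5.npz")["frame"][140:220,230:330,::-1];s=load("scene5.npz")["frame"][185:265,285:385,::-1]
cv2.imwrite("pics/c5.png",cv2.resize(np.vstack([t,s]),None,fx=3.7,fy=3.7,interpolation=cv2.INTER_CUBIC))
E
```

```text
t 18.07 yaw 168.27 pos [0.3265 0.0981 0.2056] F [0.5 0.8 0.4] M [0.029 0.013 0.033] e6 0.484 q6 -1.2902
top disc z 0.0471
[277.79 170.17] 53 [0.5628 0.0926 0.0703] 18
[271.87 197.4 ] 62 [0.5082 0.1024 0.07  ] 22
scene disc z 0.0468
[345.11 220.22] 27 [0.5153 0.1055 0.0658] 12
[327.51 229.38] 39 [0.5702 0.0955 0.0659] 14
```

View pics/c5.png

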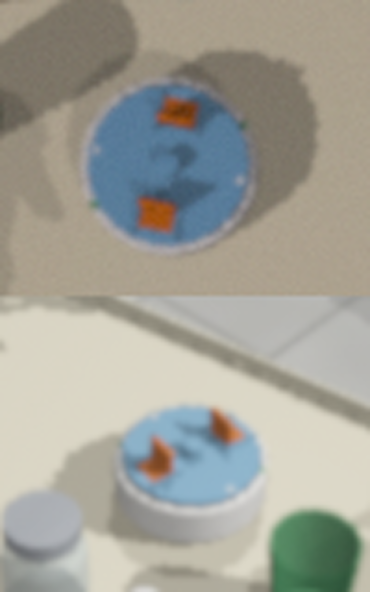

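The crop shows the lid flush on the dispenser with both tabs out. The tab centres are 55.5 mm apart, the same as when free, and the disc top is at 47 mm, which is the home height.

```bash
python3 -c "
from workcell import arm
print(arm.job_done())"
```

```text
the job is handed in; nothing more can be done
None
```

The lid is home on the dispenser: I turned it clockwise about 40° until I felt the stop (0.67 N m at most), then let go; the last images show both tabs fully out, and the job is handed in.

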